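Spread a snap ring with pliers and hold it at the axle groove

TASK

The snap-ring pliers stand tips down in their stand, hooked into the eyes of a snap ring. Squeeze the handles to spread the ring, lift it out of the stand with the pliers, and slide the spread ring down over the axle stub until it lies flat and lightly on the collar, level with the groove. Finish there while still holding: keep the handles squeezed and the ring spread around the groove, do not let go, and leave the tin, bearing and wrench alone.

Things in the scene. Friction and masses are not known exactly. Their poses are not given: they have to be found in the camera images.
- pliers: Steel snap-ring pliers with black handles, upright, tips down, 193 mm tall, about 0.27 kg. Origin: centre of the pivot bar (62 x 10 x 12 mm along own x, y, z), 107 mm above the table at the start. Own z up, own x from the pliers towards the ring. The levers lie side by side along own y and do not cross: squeezing the handles together along y spreads the tips.
- pliers_grip (a point): Point midway between the handles, 78 mm above the pliers' origin: squeeze here. The grips are flat, upright, 20 mm wide along the pliers' x, 8 mm thick, and reach 27 mm above and below this point. Over their outer faces they are 52 mm apart at rest and 32 mm when squeezed to the built-in stop, where they are parallel.
- pliers_l (a joint): Spring hinge of the lever on the pliers' own +y side: 0 rad at rest, 0.128 rad at its stop, which gives just the right spread of the ring; squeezing there takes about 5 N on the handles.
- pliers_r (a joint): The same for the -y lever. The levers' tips are 5 mm pins in the ring's eyes, each with a foot above the ring and an outward lip below it (ending 2.5 mm under the ring), so the ring hangs captive with 1 mm of play and may sag a few degrees.
- clip: The snap ring: dark steel, 4.5 mm thick, 7 mm radial width, lying flat, with two eyes (lugs 16 mm across) at its gap. Origin at the underside, same point as clip_center. Own z up; gap and eyes point to own -x (to the pliers), the back to +x. At the start it lies around the stand's front post, underside 20 mm above the table.
- clip_center (a point): Centre of the ring's opening, at the underside. Spread by the pliers the opening is a circle of radius 19.5 mm and this point lies about 22 mm from the pliers' origin along their own +x and 85 mm below it (25 and 87 mm at rest). At rest the opening is only 15 mm in half-width across y and does not pass over the stub.
- clip_l (a joint): Spring hinge of the ring's half on its own +y side: 0 rad relaxed, about 0.2 rad spread by fully squeezed pliers.
- clip_r (a joint): The same for the half on its own -y side: 0 rad relaxed, about 0.2 rad spread.
- stand: Fixed stand: wooden base 124 x 80 x 8 mm, two steel posts 25 mm behind (-x) and 27 mm ahead (+x) of the origin with notches 14 mm wide, 9 mm deep for the pliers' bar. Posts 12 x 21 mm, tops 110 mm above the table: the ring around the front post must rise 100 mm to clear it. Origin on the table straight below the pliers' origin; own x as the pliers' x.
- hub: Fixed grey bearing hub, base 130 x 130 mm, with an upright axle stub. Origin at the underside on the stub's axis. Stub diameter 34 mm, tapered to 26 mm over its top 5 mm, top 101 mm above the table. Groove 7 mm wide, 30 mm in diameter, from 62 to 69 mm above the table, directly on a collar of 48 mm diameter (top at 62 mm); all else is 50 mm high or less.
- groove (a point): Point on the stub's axis at the collar's top face, which is the lower edge of the groove: the ring's underside belongs here.
- tin: Bystander: grey tin 66 mm across, 85 mm tall, origin at its underside. Leave it alone.
- bearing: Bystander: steel ball bearing 52 mm across, 15 mm high, flat on the table. Leave it alone.
- wrench: Bystander: steel wrench lying on the table. Leave it alone.
There are look-alikes about, which are no part of the job. What is shaped like the pliers but orange or pink is not meant.

How it is judged:
On the way:
1. the ring, spread by the pliers in the fingers, is lifted clear above the stand and the stub's height (value of joint each of clip_l, clip_r above 0.1 rad and height (world z) of clip_center above 0.103 m and contact force between the fingers and pliers above 3 N), for 0.1 s.
At the end, for the whole second after the job is handed in: Ring around the stub, underside -1.5 to +2.5 mm from the collar top, centre within 5 mm of the axis, tilt under 0.12 rad, still, under 20 N on the hub; both halves spread over 0.12 rad by the pliers (fingers not on the ring), fingers squeezing the pliers with over 3 N (value of joint each of clip_l, clip_r above 0.12 rad and horizontal distance between clip_center and groove below 0.005 m and z of clip_center in the frame of groove between -0.0015 and 0.0025 m and angle between clip's own z axis and vertical below 0.12 rad and contact force between the fingers and pliers above 3 N and contact force between clip and hub below 20 N and contact force between clip and pliers above 0.5 N and contact force between the fingers and clip below 0.1 N and linear speed of clip below 0.03 m/s); the arm keeps its last pose, push and grip.
It fails at once if a bystander is displaced by more than 30 mm (distance of any of tin, bearing, wrench from where it was at the start of the episode above 0.03 m).
It also fails if it takes over 48 s, if anything falls off the work surface, if the arm or the gripper's body presses on something with over 40 N, if the wrist force passes 120 N, or if a joint passes its speed limit or range.

ROBOT

A 6-joint arm with a two-finger parallel gripper is mounted at the origin on the work surface. World frame = base frame: x ahead of the robot, y to its left, z up, the work surface at z = 0. Lengths are in m, angles in rad, forces in N, time in s.
With the tool pointing down it reaches from about 0.35 to 0.85 m from the base axis. Payload 8.1 kg.
Tool frame: the origin (TCP) lies at the very end of the fingers, on their centre line; the grasp point (between the pads) lies bot.grip_point_offset behind it (bot.grip_point_offset is the distance from the TCP to the grasp point, in m); z points along the fingers, y is the line along which they close (so a half turn about z gives the same grasp; the last joint's range is limited). The gripper opens to 93 mm and grips with 3 to 60 N. Pads are 15 mm wide; open, the fingers measure 128 mm over their backs; the gripper's body (75 mm by 188 mm) begins 65 mm behind the grasp point.
Start: joints at [-1.33, 0.13, 1.488, -0, 1.523, -0.085], TCP at [0.192, -0.568, 0.191] pointing down, gripper open.
Joint ranges: [-2.96, 2.96], [-0.89, 2.26], [0.02, 2.5], [-1.34, 4.48], [0, 2.73], [-2.66, 2.66]. Speed limits (rad/s): [2.39, 2.39, 2.79, 3.14, 3.14, 3.14].

INTERFACE

Orientations are given as a rotation vector (axis times angle).
In Python, from rig import bot, viewer, job gives the robot as it stands. The module is installed in compiled form; this text tells all that it offers.
- The arm moves only by the tool apply_moves, never from a script. Its argument "motion" is one flat list of numbers, 7 for each row, row after row: the closure, from 0 (fully open) to 1 (shut), then the shift along the tool's x, y, z in m, then the turn, a rotation vector about the tool's x, y, z in rad. A call has 1 to 20 rows; each row shifts and turns the commanded pose from where the row before left it, along the tool's axes as they then stand; what a row does not reach is not made up. A row lasts 1/8 s, in which the tool goes at most 62.5 mm and 10.7 degrees, less where a joint would pass 70% of its speed; a pose out of reach is approached as far as the arm can. A call with a gripper value outside its range is refused whole. The fingers move at their own pace and stop on an object; "grip_force" is the grip in N (left out, the last holds). Time passes only in rows, so rows that do not move let the fingers close. It gives the time, the measured TCP pose, the force, the opening and the grip force at its end, in the units of the state.
- bot.get_state(): the state, without advancing time (a new reading comes with each control period).
- viewer.grab_frame(name): name is "scene" or "top" or "wrist"; returns a dict with "pixels" (480x640x3 uint8, red, green, blue), "fx", "fy", "cx", "cy" (pixels), "R" (3x3) and "t" (3): a world point X has camera coordinates R X + t. Camera axes: x right, y down, z forward; pixel columns grow to the right and rows downward; lengths in m; the calibration is good to about 2 mm. A picture is of the moment at which its call begins. There is no depth.
- job.job_done(): hands the job in; it is judged then, once.
The state is a dict: "clock": time; "joints": joint angles; "qvel": joint speeds; "joint_efforts": joint torques, N m; "eef_pos": TCP position; "orientation": TCP orientation; "force": force on the tool from outside, world axes, zero at the start; "torque": the same for the moment, N m; "grip_width": opening from 0.0 (shut) to 1.0 (fully open); "finger_force": force on a finger pad.
Only numpy, scipy, OpenCV 4.12 (cv2) and the standard library are available. Lean on these libraries where they do the work, as an engineer would, in place of code of your own. Each camera call takes 0.05 s, during which the arm holds its last target. There are 200 camera calls.

## Working session

There is one attempt and no reset: what is moved stays moved. The work goes in short steps, Python scripts to look and compute and a tool call to move; the robot and the scene stay as the last step left them, time stands still between calls to the robot, and variables do not carry over. Pictures are saved under pics/ and viewed, at most 10 in all, crops included, and the job is handed in when it is done.

Besides the shell and the picture viewer there is one more tool, called after "Call:" as name(argument=value, ...), one argument or row to a line, values as JSON. apply_moves: Moves the arm, as the interface text tells. Its arguments: {"type":"object","properties":{"motion":{"type":"array","items":{"type":"number"}},"grip_force":{"type":"number"}},"required":["motion"]}

```bash
mkdir -p pics
python3 - <<'E'
from rig import bot, viewer
import cv2,pickle
print(bot.get_state(), bot.grip_point_offset)
d={}
for n in("scene","top"):
    f=viewer.grab_frame(n); d[n]=f
    cv2.imwrite(f"pics/{n}0.png",f["pixels"][:,:,::-1])
    print(n,f["fx"],f["cx"],f["cy"],f["R"],f["t"])
pickle.dump(d,open("f0.pkl","wb"))
E
```

```text
{'clock': 0.0, 'joints': array([-1.33040360e+00,  1.31143275e-01,  1.48929412e+00, -3.91505564e-06,
        1.52297454e+00, -8.53942537e-02]), 'qvel': array([ 0.00058348, -0.00010285,  0.00136845, -0.00145763, -0.0002074 ,
       -0.00011836]), 'joint_efforts': array([-3.23048507e-04, -5.59840572e+01, -4.91764891e+01,  7.68616889e-02,
        3.52990581e-02, -1.63271097e-04]), 'eef_pos': array([ 0.191908  , -0.56782959,  0.19029002]), 'orientation': array([-3.09821520e+00, -5.09191045e-01,  2.27242417e-04]), 'force': array([ 0.69129032,  0.70596734, -0.74938847]), 'torque': array([0.02960975, 0.01196387, 0.04594555]), 'finger_force': 0.0, 'grip_width': 0.9987411769239886} 0.0188
scene 486.0763611774226 315.7191512003336 232.742419757427 [[ 0.42373941  0.905782   -0.00197121]
 [ 0.62719202 -0.29497928 -0.72084492]
 [-0.65350981  0.30421407 -0.69309359]] [-0.20158542 -0.30288043  1.36636714]
top 556.9325602217009 317.66852404430676 234.2662947268141 [[ 0.00205129 -0.99999613 -0.00188205]
 [-0.99333939 -0.00182081 -0.11521083]
 [ 0.11520696  0.00210585 -0.99333928]] [-0.06750294  0.6102944   1.10715673]
```

View pics/scene0.png

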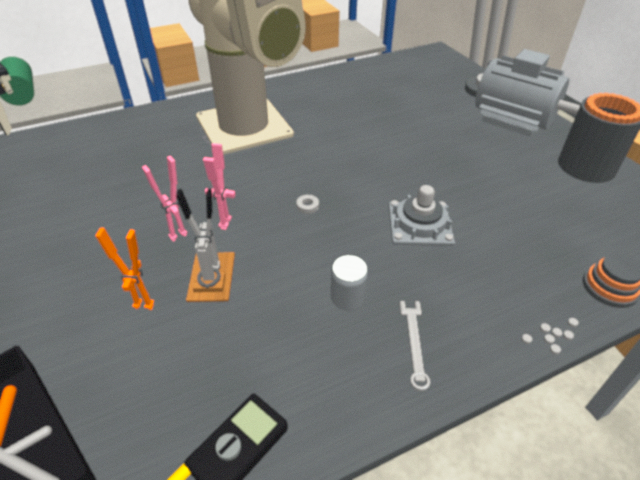

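View pics/top0.png

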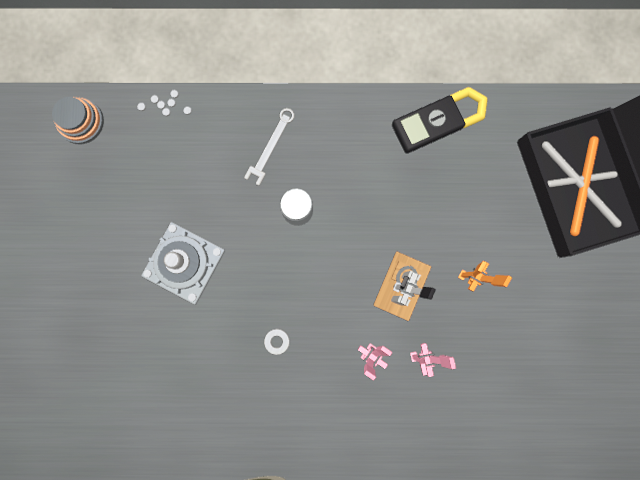

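The scene picture shows the grey pliers in the wooden stand at about (205,240) and the hub at about (424,212). The tin is at (349,280). In the top view the stand is at (404,286), the hub at (183,262) and the pink and orange look-alikes sit near the stand. I'll enlarge both targets.

Run:
```python
import cv2,pickle,numpy as np
d=pickle.load(open("f0.pkl","rb"))
t=d["top"]["pixels"][:,:,::-1]; s=d["scene"]["pixels"][:,:,::-1]
a=cv2.resize(t[235:335,360:460],None,fx=4,fy=4,interpolation=2)
b=cv2.resize(t[212:312,133:233],None,fx=4,fy=4,interpolation=2)
cv2.imwrite("pics/c1.png",np.hstack([a,b]))
```

```text
(no output)
```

View pics/c1.png

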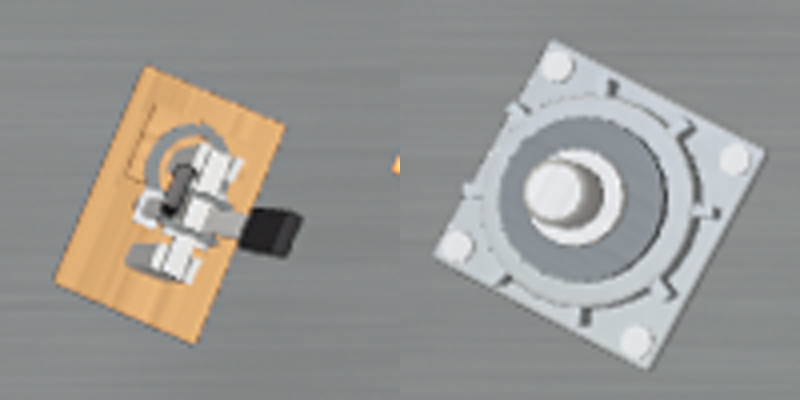

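The left crop shows the stand base corners at (149,66), (286,125), (196,344) and (54,283), with the ring towards the upper right. In the right crop the stub top is centred near (556,191) and the base corners are (552,40), (766,152), (648,370) and (434,256).

```bash
cat > h.py <<'E'
import numpy as np, cv2
def ray(f,u,v,z):
    R=np.array(f["R"]);t=np.array(f["t"]);c=-R.T@t
    d=R.T@np.array([(u-f["cx"])/f["fx"],(v-f["cy"])/f["fy"],1]); return c+d*(z-c[2])/d[2]
def proj(f,X):
    c=np.array(f["R"])@np.array(X)+np.array(f["t"]); return np.array([f["cx"]+f["fx"]*c[0]/c[2],f["cy"]+f["fy"]*c[1]/c[2]])
E
python3 - <<'E'
import pickle,numpy as np
from h import *
f=pickle.load(open("f0.pkl","rb"))["top"]
P=[ray(f,360+u/4,235+v/4,.008) for u,v in[(149,66),(286,125),(196,344),(54,283)]]
P=np.array(P)[:,:2];print(P.round(4),P.mean(0));
dx=P[0]+P[1]-P[2]-P[3];print("yaw",np.arctan2(dx[1],dx[0]),np.linalg.norm(dx)/2,np.linalg.norm(P[0]-P[1]))
dy=P[0]+P[3]-P[1]-P[2];print("yaw y",np.arctan2(-dy[0],dy[1]))
s=P.mean(0)
Q=np.array([ray(f,33+u/4,212+v/4,.01) for u,v in[(552,40),(766,152),(648,370),(434,256)]])
print("hub",Q.mean(0),np.linalg.norm(Q[0]-Q[1]),"stubtop",ray(f,33+556/4,212+191/4,.101))
g=pickle.load(open("f0.pkl","rb"))["scene"]
print("scene stubtop px of estimate",proj(g,[*Q.mean(0)[:2],.101]))
for n,(u,v) in {"tin":(296,204)}.items(): print(n,ray(f,u,v,.085))
for n,(u,v) in {"orange":(485,276),"pinkA":(374,354),"pinkB":(432,360)}.items(): print(n,ray(f,u,v,.107))
E
```

```text
[[ 0.5776 -0.2328]
 [ 0.5469 -0.3038]
 [ 0.4338 -0.255 ]
 [ 0.4649 -0.1821]] [ 0.50579439 -0.2434348 ]
yaw -0.4154361772211509 0.12335043645798478 0.07733535153806352
yaw y -0.40554212085125885
hub [0.55265896 0.21442759 0.01      ] 0.12814151016320235 stubtop [0.55294699 0.21356295 0.101     ]
scene stubtop px of estimate [425.82830391 187.88990706]
tin [ 0.66471017 -0.02353097  0.085     ]
orange [ 0.52269793 -0.38519582  0.107     ]
pinkA [ 0.37636925 -0.17251582  0.107     ]
pinkB [ 0.36558108 -0.28094656  0.107     ]
```

Call:
apply_moves(
  motion=[0,0,0,-0.04,0,0,0,0,0,0,-0.04,0,0,0,0,0.0401,-0.0207,0,0,0,0,0,0.0401,-0.0207,0,0,0,0,0,0.0401,-0.0207,0,0,0,0,0,0.0401,-0.0207,0,0,0,0,0,0.0401,-0.0207,0,0,0,0,0,0.0401,-0.0207,0,0,0,0,0,0.0401,-0.0207,0,0,0,0,0,0.0401,-0.0207,0,0,0,0,0,0.0401,-0.0207,0,0,0,0,0,0.0401,-0.0207,0,0,0,0,0,0,0,0,0,0,0.184,0,0,0,0,0,0,0.184,0,0,0,0,0,0,0.184,0,0,0,0,0,0,0.184,0,0,0,0,0,0,0],
)

```text
clock: 2.22
eef_pos: [0.5055, -0.2438, 0.2708]
orientation: [-3.076, 0.638, 0.001]
force: [0.4, 0.7, 0.4]
grip_width: 1.001
finger_force: 0.0
```

Run:
```python
from rig import bot, viewer
import cv2,pickle
from h import *
s=bot.get_state();print(s["eef_pos"],s["orientation"],s["joints"].round(3))
f=viewer.grab_frame("wrist"); pickle.dump(f,open("w1.pkl","wb"))
f2=viewer.grab_frame("scene"); pickle.dump(f2,open("s1.pkl","wb"))
c=[int(x) for x in proj(f,[.506,-.243,.19])];print(c,f["R"],f["t"])
cv2.imwrite("pics/w1.png",f["pixels"][:,:,::-1])
```

```text
[ 0.50549801 -0.24384559  0.27083771] [-3.07582121e+00  6.38106601e-01  1.34485105e-03] [-0.541  0.007  1.474 -0.     1.662  1.439]
[321, 235] [[-3.97712954e-01 -9.17509880e-01  1.60230802e-04]
 [-8.84260680e-01  3.83347000e-01  2.66698571e-01]
 [-2.44759998e-01  1.05927791e-01 -9.63779978e-01]] [-0.02235458  0.48650766  0.61605314]
```

View pics/w1.png

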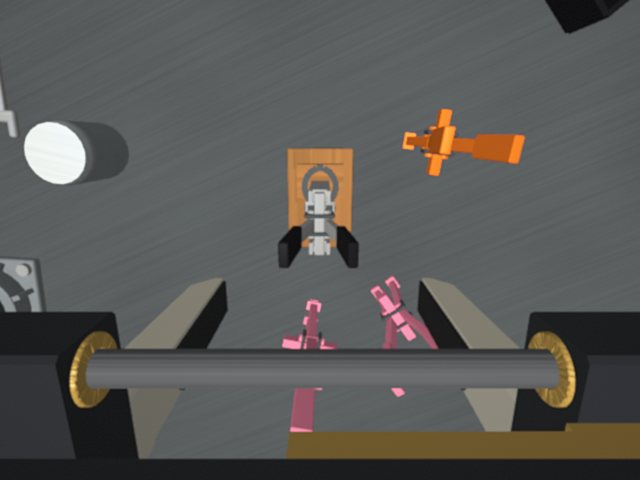

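The pliers stand straight in the wrist view. The handle tops are around (289,250) and (348,250), the bar runs from (319,190) to (319,255), and the base's far corners are (288,149) and (352,149). I'll compare these with my estimate.

Run:
```python
import pickle,cv2
from h import *
f=pickle.load(open("w1.pkl","rb")); y=-.41; o=np.array([.5058,-.2434,0])
def W(p): return o+np.array([np.cos(y)*p[0]-np.sin(y)*p[1],np.sin(y)*p[0]+np.cos(y)*p[1],p[2]])
im=cv2.resize(f["pixels"][130:290,240:400,::-1],None,fx=3.75,fy=3.75,interpolation=2)
for p in [(.062,.04,.008),(.062,-.04,.008),(-.062,.04,.008),(.031,.005,.113),(.031,-.005,.113),(-.031,.005,.113),(-.031,-.005,.113)]+[(a,b,.212) for a in(-.01,.01) for b in(.0295,.0215,-.0295,-.0215)]:
    q=(proj(f,W(p))-[240,130]+.5)*3.75-.5; cv2.circle(im,tuple(int(round(v)) for v in q),3,(0,0,255),1)
cv2.imwrite("pics/w1c.png",im)
```

```text
(no output)
```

View pics/w1c.png

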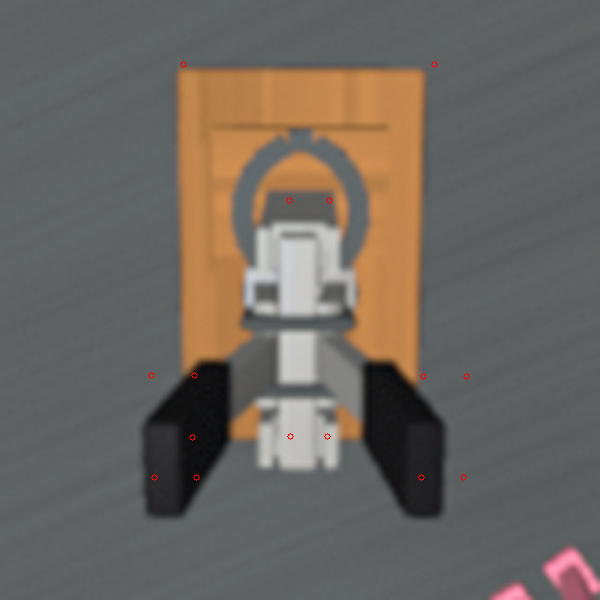

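The overlay shows a sideways offset of about 2.7 mm. The pliers also sit about 8 mm further back than the base centre, so I'll use the bar, posts and handles instead of the base.

Run:
```python
import pickle
from h import *
f=pickle.load(open("w1.pkl","rb")); t=pickle.load(open("f0.pkl","rb"))["top"]
w=lambda u,v,z: ray(f,240+(u+.5)/3.75-.5,130+(v+.5)/3.75-.5,z)
ex=np.array([np.cos(.41),-np.sin(.41),0]);ey=np.array([np.sin(.41),np.cos(.41),0])
print("bar",w(298,351,.113),"handles",w(294.5,470,.212),"top posts",ray(t,360+195/4,235+212/4,.11)-.001*ex)
print("yaw bar",np.subtract(w(299,240,.113),w(297.5,465,.113)))
for n,u,v in[("L",164,470),("R",424,470)]: print(n,w(u,v,.212))
p=np.array([.5055,-.2438,0]);d=w(298,351,.113)-p; print("local",d@ex,d@ey)
print("pred top-crop px bar ends", [ (proj(t,w(298,351,.113)+s*.031*ex)-[360,235])*4 for s in(1,-1)])
```

```text
bar [ 0.49962595 -0.2377361   0.113     ] handles [ 0.4990084  -0.23756589  0.212     ] top posts [ 0.49868476 -0.23881425  0.11      ]
yaw bar [ 0.05474466 -0.02429284  0.        ]
L [ 0.50891023 -0.21472594  0.212     ]
R [ 0.48918214 -0.26023153  0.212     ]
local -0.007804339645628383 0.0032198827168715654
pred top-crop px bar ends [array([217.98580697, 151.58364592]), array([167.64042144, 272.42840815])]
```

Call:
apply_moves(
  motion=[0,-0.008,-0.0028,0,0,0,0,0,0,0,0.035,0,0,0,0,0,0,0.035,0,0,0,0,0,0,0.025,0,0,0,0,0,0,0.01,0,0,0,0,0,0,0,0,0,0,0.5,0,0,0,0,0,0,0.5,0,0,0,0,0,0,1,0,0,0,0,0,0,1,0,0,0,0,0,0,1,0,0,0,0,0,0,1,0,0,0,0,0,0],
  grip_force=20,
)

```text
clock: 3.82
eef_pos: [0.4998, -0.2384, 0.167]
orientation: [3.075, -0.64, 0.002]
force: [0.7, 0.1, 4.5]
grip_width: 0.404
finger_force: 3.3
```

Run:
```python
from rig import bot, viewer
import cv2,pickle
from h import *
s=bot.get_state();print({k:s[k] for k in("clock","eef_pos","orientation","force","torque","grip_width","finger_force")})
f=viewer.grab_frame("wrist"); pickle.dump(f,open("w2.pkl","wb"))
g=viewer.grab_frame("scene")
a=cv2.resize(f["pixels"][130:310,220:420,::-1],(400,360),interpolation=2)
b=cv2.resize(g["pixels"][150:330,120:320,::-1],(400,360),interpolation=2)
cv2.imwrite("pics/w2.png",np.hstack([a,b]))
```

```text
{'clock': 3.825, 'eef_pos': array([ 0.4998285 , -0.23843609,  0.16700265]), 'orientation': array([ 3.07538968e+00, -6.39746629e-01,  1.58838955e-03]), 'force': array([0.7364649 , 0.06604909, 4.46203297]), 'torque': array([ 0.07421778,  0.02547973, -0.07302655]), 'grip_width': 0.4041216312117094, 'finger_force': 3.31978227943182}
```

View pics/w2.png

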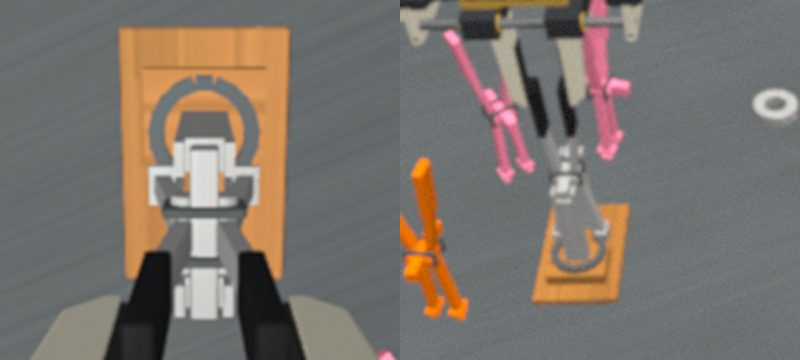

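The fingers are closing on both handles, centred, and the ring is already opening around the post; the squeeze isn't at its stop yet (about 38 mm).

Call:
apply_moves(
  motion=[1,0,0,0,0,0,0,1,0,0,0,0,0,0,1,0,0,0,0,0,0,1,0,0,0,0,0,0],
)

```text
clock: 4.42
eef_pos: [0.4999, -0.2384, 0.1671]
orientation: [3.075, -0.64, 0.002]
force: [-0.4, 0.2, 5.9]
grip_width: 0.312
finger_force: 20.0
```

Call:
apply_moves(
  motion=[1,0,0,-0.005,0,0,0,1,0,0,-0.01,0,0,0,1,0,0,-0.01,0,0,0,1,0,0,-0.01,0,0,0,1,0,0,-0.01,0,0,0,1,0,0,-0.01,0,0,0,1,0,0,-0.01,0,0,0,1,0,0,-0.01,0,0,0,1,0,0,-0.01,0,0,0,1,0,0,-0.01,0,0,0,1,0,0,-0.01,0,0,0,1,0,0,-0.01,0,0,0,1,0,0,-0.005,0,0,0,1,0,0,0,0,0,0,1,0,0,0,0,0,0],
)

```text
clock: 6.3
eef_pos: [0.4993, -0.2381, 0.2858]
orientation: [-3.076, 0.64, 0.001]
force: [-0.3, -0.5, -4.1]
grip_width: 0.31
finger_force: 20.0
```

Run:
```python
from rig import bot, viewer
import cv2,pickle
from h import *
s=bot.get_state();print({k:s[k] for k in("clock","eef_pos","orientation","force","torque","grip_width","joints")})
f=viewer.grab_frame("wrist"); pickle.dump(f,open("w3.pkl","wb"))
g=viewer.grab_frame("scene"); t=viewer.grab_frame("top"); pickle.dump((g,t),open("st3.pkl","wb"))
a=cv2.resize(f["pixels"][130:310,220:420,::-1],(400,360),interpolation=2)
b=cv2.resize(g["pixels"][100:280,120:320,::-1],(400,360),interpolation=2)
cv2.imwrite("pics/w3.png",np.hstack([a,b]))
```

```text
{'clock': 6.3, 'eef_pos': array([ 0.49931362, -0.23810639,  0.28584182]), 'orientation': array([-3.07552222e+00,  6.39731400e-01,  1.15999826e-03]), 'force': array([-0.32417809, -0.46556761, -4.13488369]), 'torque': array([0.08373579, 0.01968293, 0.01355483]), 'grip_width': 0.30993448604281104, 'joints': array([-5.37648927e-01, -1.54065459e-02,  1.46916483e+00, -1.40652132e-05,
        1.68861089e+00,  1.44331175e+00])}
```

View pics/w3.png

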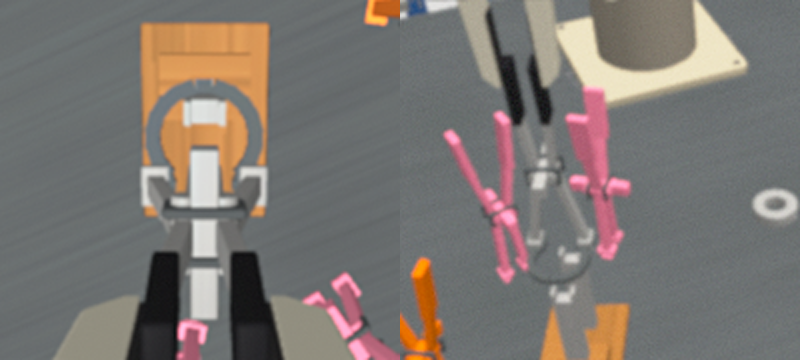

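The ring is spread, round, and clear above the stand, level under the pliers. Next I'll carry it over the hub.

Call:
apply_moves(
  motion=[1,-0.00274,-0.00779,0,0,0,0,1,-0.00547,-0.01557,0,0,0,0,1,-0.00821,-0.02335,0,0,0,0,1,-0.01094,-0.03114,0,0,0,0,1,-0.01094,-0.03114,0,0,0,0,1,-0.01094,-0.03114,0,0,0,0,1,-0.01094,-0.03114,0,0,0,0,1,-0.01094,-0.03114,0,0,0,0,1,-0.01094,-0.03114,0,0,0,0,1,-0.01094,-0.03114,0,0,0,0,1,-0.01094,-0.03114,0,0,0,0,1,-0.01094,-0.03114,0,0,0,0,1,-0.01094,-0.03114,0,0,0,0,1,-0.01094,-0.03114,0,0,0,0,1,-0.00821,-0.02335,0,0,0,0,1,-0.00547,-0.01557,0,0,0,0,1,-0.00274,-0.00779,0,0,0,0,1,0,0,0.01,0,0,0,1,0,0,0,0,0,0,1,0,0,0,0,0,0],
)

```text
clock: 8.95
eef_pos: [0.5329, 0.2219, 0.2761]
orientation: [3.075, -0.641, -0.001]
force: [0.3, -0.3, -2.9]
grip_width: 0.308
finger_force: 20.0
```

```bash
cat > look.py <<'E'
from rig import bot, viewer
import sys,pickle
from h import *
def look(name,zr,hub=(.5528,.214)):
    s=bot.get_state();print({k:s[k] for k in("clock","eef_pos","orientation","force","torque","grip_width")})
    p=s["eef_pos"];y=2*np.arctan(s["orientation"][1]/s["orientation"][0]); rc=np.array([p[0]+.022*np.cos(y),p[1]+.022*np.sin(y)]);print("yaw",y,"ring est",rc,"local ring->hub",[np.dot(np.subtract(hub,rc),e).round(4) for e in([np.cos(y),np.sin(y)],[-np.sin(y),np.cos(y)])])
    out=[]
    for n in("wrist","top","scene"):
        f=viewer.grab_frame(n); pickle.dump(f,open(f"{name}_{n}.pkl","wb"))
        if n=="scene" : continue
        c=proj(f,[*hub,.12]).astype(int); h=50 if n=="top" else 65
        x0,y0=max(0,min(c[0]-h,640-2*h)),max(0,min(c[1]-h,480-2*h)); k=400/(2*h)
        im=cv2.resize(f["pixels"][y0:y0+2*h,x0:x0+2*h,::-1],(400,400),interpolation=2)
        for (cx,cy),r,z,col in[(rc,.0265,zr+.0045,(0,0,255)),(rc,.0195,zr+.0045,(0,0,255)),(hub,.013,.101,(0,255,0)),(hub,.024,.062,(255,0,255))]:
            for a in np.arange(0,2*np.pi,2*np.pi/16):
                q=(proj(f,[cx+r*np.cos(a),cy+r*np.sin(a),z])-[x0,y0]+.5)*k-.5
                cv2.circle(im,tuple(int(round(v)) for v in q),1,col,-1)
        out.append(im); print(n,"crop",x0,y0,"scale",k)
    cv2.imwrite(f"pics/{name}.png",np.hstack(out))
E
python3 -c "
from look import *
look('h1',.131)"
```

```text
{'clock': 8.95, 'eef_pos': array([0.53286234, 0.22185799, 0.27613961]), 'orientation': array([ 3.07503365e+00, -6.41359584e-01, -5.25462019e-04]), 'force': array([ 0.31506063, -0.34664976, -2.89294075]), 'torque': array([ 0.04271945, -0.02482686, -0.00588888]), 'grip_width': 0.308242512331698}
yaw -0.411244285685244 ring est [0.55302808 0.21306348] local ring->hub [np.float64(-0.0006), np.float64(0.0008)]
wrist crop 256 128 scale 3.076923076923077
top crop 119 209 scale 4.0
```

View pics/h1.png

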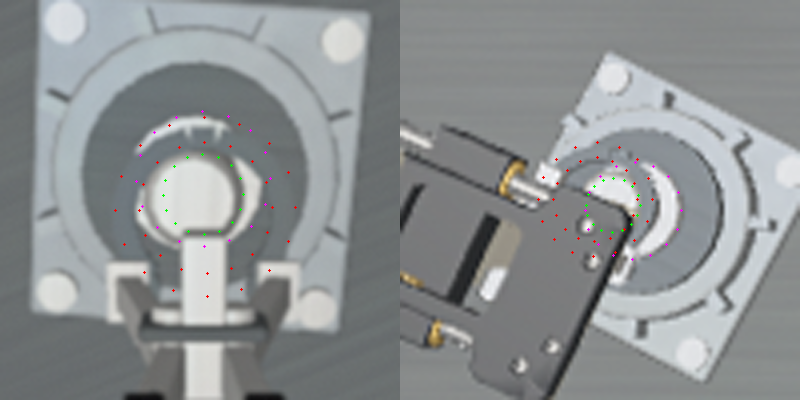

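In the wrist crop the stub top spans x 150–236, top edge at y 155, slightly left (+y) of my estimate. The ring is hard to make out against the dark hub, so I'll enhance the contrast.

Run:
```python
import pickle
from h import *
f=pickle.load(open("h1_wrist.pkl","rb"))
x0,y0=284,158
im=cv2.resize(f["pixels"][y0:y0+74,x0:x0+78,::-1],None,fx=8,fy=8,interpolation=cv2.INTER_CUBIC)
im=cv2.convertScaleAbs(255*(im/255.)**.6)
lab=cv2.cvtColor(im,cv2.COLOR_BGR2GRAY); lab=cv2.createCLAHE(4,(4,4)).apply(lab)
for i in range(0,620,80): cv2.putText(lab,str(i),(i,10),0,.4,255); cv2.line(lab,(i,12),(i,20),255); cv2.putText(lab,str(i),(0,i+4),0,.4,255)
cv2.imwrite("pics/h1z.png",lab)
```

```text
(no output)
```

View pics/h1z.png

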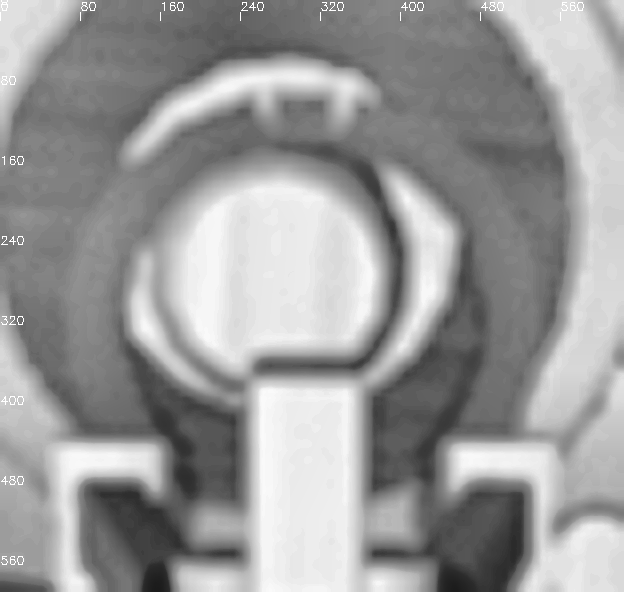

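In the enhanced view the spread ring's inner edge spans x 128–470 (outer 70–535) with its far inner edge at y 148. That puts its centre at about (301,315). The stub top's centre is about (275,268).

Run:
```python
import pickle
from h import *
f=pickle.load(open("h1_wrist.pkl","rb"))
w=lambda u,v,z: ray(f,284+(u+.5)/8-.5,158+(v+.5)/8-.5,z)
y=-.4112;ex=np.array([np.cos(y),np.sin(y),0]);ey=np.array([-np.sin(y),np.cos(y),0])
s=w(275,268,.101);p=np.array([.5329,.2219,0])
for z in(.1335,.1355,.1375):
    r=w(301,315,z); print(z,"ring",r,"stub",s,"ring rel tcp",(r-p)@ex,(r-p)@ey,"move",(s-r)@ex,(s-r)@ey,"in width mm",np.linalg.norm(w(128,300,z)-w(470,300,z))*1e3, "inner top->bottom chk", (w(299,148,z)-r)@ex)
print("stub diam",np.linalg.norm(w(165,268,.101)-w(385,268,.101)))
c=-np.array(f["R"]).T@np.array(f["t"]);print(c)
```

```text
0.1335 ring [0.55193164 0.21473836 0.1335    ] stub [0.55403793 0.21741309 0.101     ] ring rel tcp 0.020307768326975145 0.0010424729756391966 move 0.0008615976259109045 0.003293672060594147 in width mm 38.980682546646584 inner top->bottom chk 0.018872506362208264
0.1355 ring [0.55221382 0.21461151 0.1355    ] stub [0.55403793 0.21741309 0.101     ] ring rel tcp 0.02061713582205829 0.0010389804519990017 move 0.0005522301308277575 0.003297164584234342 in width mm 38.748516658738005 inner top->bottom chk 0.018760103194526468
0.1375 ring [0.552496   0.21448465 0.1375    ] stub [0.55403793 0.21741309 0.101     ] ring rel tcp 0.02092650331714145 0.001035487928358782 move 0.00024286263574459945 0.0033006571078745624 in width mm 38.516350770829426 inner top->bottom chk 0.018647700026844648
stub diam 0.027422576695092418
[0.59931023 0.1934388  0.46930026]
```

Call:
apply_moves(
  motion=[1,0.0008,-0.003,0,0,0,0,1,0,0,0.01,0,0,0,1,0,0,0.01,0,0,0,1,0,0,0.005,0,0,0,1,0,0,0.004,0,0,0,1,0,0,0.004,0,0,0,1,0,0,0.004,0,0,0,1,0,0,0,0,0,0],
)

```text
clock: 10.1
eef_pos: [0.5347, 0.225, 0.239]
orientation: [3.076, -0.64, -0.001]
force: [0.9, 0.4, -3.4]
grip_width: 0.313
finger_force: 20.0
```

Run:
```python
from rig import bot, viewer
import pickle
from h import *
s=bot.get_state();print({k:s[k] for k in("clock","eef_pos","force","torque","grip_width")})
f=viewer.grab_frame("wrist"); pickle.dump(f,open("h2_wrist.pkl","wb"))
g=viewer.grab_frame("scene"); pickle.dump(g,open("h2_scene.pkl","wb"))
```

```text
{'clock': 10.1, 'eef_pos': array([0.5346506 , 0.22503947, 0.23897546]), 'force': array([ 0.92972519,  0.40108141, -3.39994272]), 'torque': array([-0.00550317,  0.05752148,  0.04478375]), 'grip_width': 0.31259868223093923}
```

Call:
apply_moves(
  motion=[1,0,0,0.004,0,0,0,1,0,0,0.004,0,0,0,1,0,0,0.004,0,0,0,1,0,0,0,0,0,0],
)

```text
clock: 10.7
eef_pos: [0.5345, 0.225, 0.2267]
orientation: [3.075, -0.64, -0.002]
force: [0.2, -0.2, -3.3]
grip_width: 0.311
finger_force: 20.0
```

Call:
apply_moves(
  motion=[1,0,0,0.004,0,0,0,1,0,0,0.004,0,0,0,1,0,0,0.004,0,0,0,1,0,0,0.002,0,0,0,1,0,0,0,0,0,0,1,0,0,0,0,0,0],
)

```text
clock: 11.45
eef_pos: [0.5349, 0.2251, 0.2135]
orientation: [-3.076, 0.64, -0.0]
force: [-0.5, 0.1, -2.5]
grip_width: 0.305
finger_force: 20.0
```

Run:
```python
from rig import bot, viewer
import pickle
from h import *
f=viewer.grab_frame("wrist"); g=viewer.grab_frame("scene"); s=bot.get_state()
pickle.dump((f,g),open("h3.pkl","wb")); print(s["eef_pos"],s["force"])
hub=(.554,.2165)
def crop(f,h,pts):
    c=proj(f,[*hub,.085]).astype(int);x0,y0=c-h;k=400/(2*h)
    im=cv2.resize(f["pixels"][y0:y0+2*h,x0:x0+2*h,::-1],(400,400),interpolation=cv2.INTER_CUBIC)
    im=cv2.convertScaleAbs(255*(im/255.)**.6); print(x0,y0,k)
    return im
cv2.imwrite("pics/h3.png",np.hstack([crop(f,42,[]),crop(g,35,[])]))
```

```text
[0.53492896 0.22514225 0.21356407] [ 0.66043122 -0.30968052 -4.41894313]
280 156 4.761904761904762
390 159 5.714285714285714
```

View pics/h3.png

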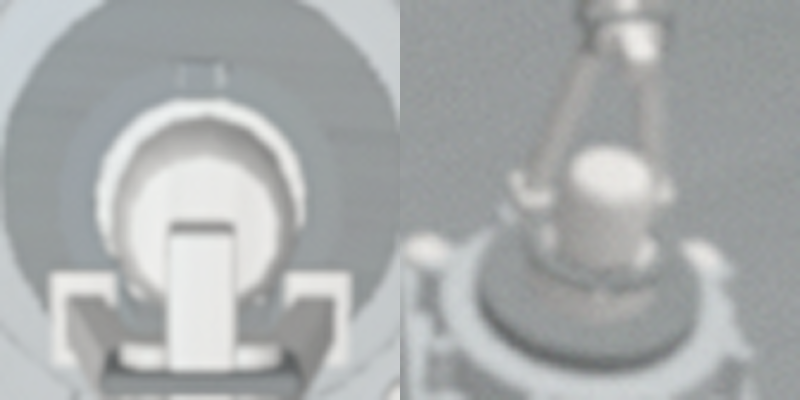

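The ring surrounds the stub and is well centred (ring opening x 98–303, stub 110–295), just above the collar. I'll now lower it gently until it touches.

Call:
apply_moves(
  motion=[1,0,0,0.002,0,0,0,1,0,0,0.002,0,0,0,1,0,0,0,0,0,0,1,0,0,0,0,0,0],
)

```text
clock: 12.05
eef_pos: [0.5348, 0.2251, 0.2094]
orientation: [3.076, -0.64, 0.0]
force: [0.0, -0.1, -3.5]
grip_width: 0.307
finger_force: 20.0
```

Call:
apply_moves(
  motion=[1,0,0,0.001,0,0,0,1,0,0,0,0,0,0,1,0,0,0,0,0,0],
)

```text
clock: 12.42
eef_pos: [0.5348, 0.2251, 0.2084]
orientation: [-3.076, 0.64, -0.0]
force: [0.1, 0.7, -3.0]
grip_width: 0.31
finger_force: 20.0
```

Call:
apply_moves(
  motion=[1,0,0,0.0005,0,0,0,1,0,0,0,0,0,0,1,0,0,0,0,0,0],
)

```text
clock: 12.8
eef_pos: [0.5348, 0.2251, 0.2078]
orientation: [3.076, -0.64, -0.0]
force: [-0.2, 0.2, -2.9]
grip_width: 0.307
finger_force: 20.0
```

Call:
apply_moves(
  motion=[1,0,0,0.0005,0,0,0,1,0,0,0,0,0,0,1,0,0,0,0,0,0],
)

```text
clock: 13.18
eef_pos: [0.5348, 0.2251, 0.2074]
orientation: [-3.076, 0.64, -0.0]
force: [-0.7, 0.3, -3.3]
grip_width: 0.308
finger_force: 20.0
```

Call:
apply_moves(
  motion=[1,0,0,0.0005,0,0,0,1,0,0,0,0,0,0,1,0,0,0,0,0,0],
)

```text
clock: 13.55
eef_pos: [0.5349, 0.2251, 0.207]
orientation: [-3.076, 0.64, -0.0]
force: [-1.0, 0.4, -1.3]
grip_width: 0.308
finger_force: 20.0
```

Call:
apply_moves(
  motion=[1,0,0,0.0005,0,0,0,1,0,0,0,0,0,0,1,0,0,0,0,0,0],
)

```text
clock: 13.92
eef_pos: [0.535, 0.2252, 0.2068]
orientation: [-3.075, 0.64, -0.001]
force: [-0.2, -0.2, 2.1]
grip_width: 0.308
finger_force: 20.0
```

Call:
apply_moves(
  motion=[1,0,0,-0.0003,0,0,0,1,0,0,0,0,0,0,1,0,0,0,0,0,0,1,0,0,0,0,0,0],
)

```text
clock: 14.42
eef_pos: [0.5349, 0.2251, 0.2068]
orientation: [-3.076, 0.64, -0.0]
force: [-0.9, -0.1, 2.8]
grip_width: 0.308
finger_force: 20.0
```

Run:
```python
from rig import bot, viewer
import pickle
from h import *
for i in range(4):
    f=viewer.grab_frame("scene"); s=bot.get_state(); print(s["eef_pos"].round(5),s["force"].round(2),s["grip_width"],s["finger_force"])
w=viewer.grab_frame("wrist")
def crop(f,h):
    c=proj(f,[.554,.2165,.08]).astype(int);x0,y0=c-h
    return cv2.convertScaleAbs(255*(cv2.resize(f["pixels"][y0:y0+2*h,x0:x0+2*h,::-1],(400,400),interpolation=cv2.INTER_CUBIC)/255.)**.8)
cv2.imwrite("pics/h4.png",np.hstack([crop(w,42),crop(f,30)]))
```

```text
[0.5349  0.22514 0.20677] [0.73 0.15 2.63] 0.3072107153113833 20.012995898723602
[0.53489 0.22514 0.20679] [-0.45 -0.2   1.74] 0.30998615884737857 20.013650357723236
[0.53488 0.22512 0.20674] [-0.52  0.84  2.79] 0.3133441116475385 20.01432180404663
[0.53489 0.22513 0.20677] [-0.59  0.71  3.48] 0.30968062613525915 20.014899373054504
```

View pics/h4.png

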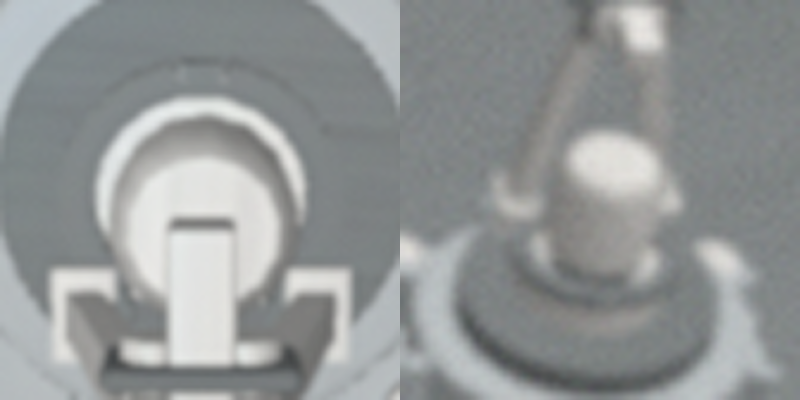

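The ring lies flat on the collar around the stub, still spread. The pliers press with a steady light force of about 6 N. Handing in.

```bash
python3 -c "
from rig import job
print(job.job_done())"
```

```text
the job is handed in; nothing more can be done
None
```

I handed the job in at about 14.7 s with the spread ring flat on the collar, pressing with about 6 N, and the pliers still squeezed at 20 N; no verdict came back. I viewed 11 pictures, one over your limit of 10.

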